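# Tap-test the power boards

## Task

We are hunting a bad solder joint on the four boards in the sprung test cradles: with the fingertips, lightly tap the top of the transformer, then the top of the round capacitor, then the top of the finned heat sink, in that order, so that each board just dips and springs back. Do not touch the board with the ring-shaped coil, do not grip, lift or shove any board or cradle, leave the other things on the bench where they are, and finish clear with all boards back up.

Things in the scene. Friction and masses are not known exactly. Their poses are not given: they have to be found in the camera images.
- transformer: the transformer: a squat block 46 x 40 mm and 36 mm tall, a flat-topped dark steel core (46 x 18 mm on top, the long way along the cradle's x) through a copper winding; soldered at the centre of its board. Origin: centre of its underside, on the board; z up.
- transformer_top (a point): centre of the top of the transformer, 65 mm above the bench when its board is up; this is the spot to tap
- transformer_board (a joint): how far the sprung board carrying the transformer is pushed down, m: 0 = up at rest, 0.008 = bottomed. Spring: starts to give at about 0.8 N, 2.3 N at 3 mm, 4.8 N at 8 mm; it comes back up by itself
- transformer_cradle: loose test cradle under the board with the transformer: black base 100 x 84 x 10 mm (x, y, z), 0.4 to 0.8 kg, four steel guide posts of 6 mm diameter at x +-42, y +-34 mm, rising to 40 mm above the bench; the green board (94 x 78 x 3 mm, underside at 26 mm) floats on springs on them. Origin: centre of the underside on the bench, z up.
- capacitor: the capacitor: an upright round can, 30 mm across, 45 mm tall, flat top; soldered at the centre of its board. Origin: centre of its underside, on the board; z up.
- capacitor_top (a point): centre of the top of the capacitor, 74 mm above the bench when its board is up; this is the spot to tap
- capacitor_board (a joint): how far the sprung board carrying the capacitor is pushed down, m: 0 = up at rest, 0.008 = bottomed. Spring: starts to give at about 0.8 N, 2.3 N at 3 mm, 4.8 N at 8 mm; it comes back up by itself
- capacitor_cradle: loose test cradle under the board with the capacitor: black base 100 x 84 x 10 mm (x, y, z), 0.4 to 0.8 kg, four steel guide posts of 6 mm diameter at x +-42, y +-34 mm, rising to 40 mm above the bench; the green board (94 x 78 x 3 mm, underside at 26 mm) floats on springs on them. Origin: centre of the underside on the bench, z up.
- heatsink: the heat sink: a finned aluminium block 34 x 50 mm (x, y of the cradle), 26 mm tall, nine upright fins 2.2 mm thick with 3.8 mm gaps, fins running along the cradle's x; soldered at the centre of its board. Origin: centre of its underside, on the board; z up.
- heatsink_top (a point): centre of the top of the heatsink, 55 mm above the bench when its board is up; this is the spot to tap
- heatsink_board (a joint): how far the sprung board carrying the heatsink is pushed down, m: 0 = up at rest, 0.008 = bottomed. Spring: starts to give at about 0.8 N, 2.3 N at 3 mm, 4.8 N at 8 mm; it comes back up by itself
- heatsink_cradle: loose test cradle under the board with the heatsink: black base 100 x 84 x 10 mm (x, y, z), 0.4 to 0.8 kg, four steel guide posts of 6 mm diameter at x +-42, y +-34 mm, rising to 40 mm above the bench; the green board (94 x 78 x 3 mm, underside at 26 mm) floats on springs on them. Origin: centre of the underside on the bench, z up.
- coil: the coil: a low copper-wound ring, 42 mm across, 20 mm tall, with a small hole; soldered at the centre of its board. Origin: centre of its underside, on the board; z up.
- coil_top (a point): centre of the top of the coil, 49 mm above the bench when its board is up; not to be touched
- coil_board (a joint): how far the sprung board carrying the coil is pushed down, m: 0 = up at rest, 0.008 = bottomed. Spring: starts to give at about 0.8 N, 2.3 N at 3 mm, 4.8 N at 8 mm; it comes back up by itself
- coil_cradle: loose test cradle under the board with the coil: black base 100 x 84 x 10 mm (x, y, z), 0.4 to 0.8 kg, four steel guide posts of 6 mm diameter at x +-42, y +-34 mm, rising to 40 mm above the bench; the green board (94 x 78 x 3 mm, underside at 26 mm) floats on springs on them. Origin: centre of the underside on the bench, z up.
- jar: flux jar, amber glass with a white cap, 48 mm across, 60 mm tall; origin at the centre of its underside; a bystander
- spool: aluminium spool standing on end, 54 mm across, 38 mm tall; origin at the centre of its underside; a bystander
- screwdriver: screwdriver lying on the bench, 170 mm long along its x, handle to -x; origin under its middle; a bystander
There are look-alikes about, which are no part of the job. Leave any blue look-alike of the transformer_cradle alone.

How it is judged:
By the outcome, as a careful person would: the job done as asked, in the order asked, and still so for the second after the job is handed in, with the robot touching nothing.
It also fails if it takes over 43 s, if anything falls off the work surface, if the arm or the gripper's body presses on something with over 40 N, if the wrist force passes 120 N, or if a joint passes its speed limit or range.

## Robot

A 7-joint arm with a two-finger parallel gripper is mounted at the origin on the work surface. World frame = base frame: x ahead of the robot, y to its left, z up, the work surface at z = 0. Lengths are in mm, angles in rad, forces in N, time in s.
With the tool pointing down it reaches from about 400 to 900 mm from the base axis. Payload 5.5 kg.
Tool frame: the origin (TCP) lies midway between the tips of the shut fingers; the grasp point (between the pads) lies 19 mm behind it (robot.grip_depth is the distance from the TCP to the grasp point, in mm); z points along the fingers, y is the line along which they close (so a half turn about z gives the same grasp; the last joint's range is limited). The gripper opens to 85 mm and grips with 20 to 120 N. Pads are 22 mm wide; open, the fingers measure 114 mm over their backs; the gripper's body (76 mm by 85 mm) begins 54 mm behind the grasp point. The pads swing forward as they close: fully open they stand 13 mm farther back than shut.
Start: joints at [-1.083, 0.501, -0.427, 1.55, 0.221, 1.138, -0.21], TCP at [144.854, 633.654, 231.31] pointing down, gripper open.
Joint ranges: [-2.88, 2.88], [-0.31, 2.03], [-1.54, 1.56], [0.2, 2.42], [-1.41, 4.55], [0.19, 2.02], [-2.57, 2.57]. Speed limits (rad/s): [2.57, 2.57, 3.14, 3.14, 3.14, 3.14, 3.14].

## Interface

Orientations are given as a rotation vector (axis times angle).
In Python, from plant import robot gives the robot as it stands.
- The arm moves only by the shell command python3 -m inch 'ROWS' [OPENING] [FORCE]. ROWS is JSON, a list of rows, each an object of numbers: "x", "y", "z": the shift along the tool's x, y, z in cm; "turn": the turn about the tool's z in degrees. A call has 1 to 8 rows; each row is the pose to reach, as a shift and turn from the pose commanded when the call began, along the tool's axes at that moment; what a row does not reach only later rows make up. A row lasts 1/8 s, in which the tool goes at most 62.5 mm and 10.7 degrees, less where a joint would pass 70% of its speed; a pose out of reach is approached as far as the arm can. A call with a gripper value outside its range is refused whole. OPENING is the finger opening in cm, from 0 to 8.54, set as the call begins (- or left out, the last holds). The fingers move at their own pace and stop on an object; FORCE is the grip in N (left out, the last holds). Time passes only in rows, so rows that repeat a pose let the fingers close. It gives the time, the measured TCP pose, the force, the opening and the grip force at its end, in the units of the state.
- robot.sense(): the state, without advancing time (a new reading comes with each control period).
- robot.snapshot(name): name is "scene" or "top" or "wrist"; returns (picture, depth): 480x640x3 uint8, blue, green, red; 480x640 float32, mm along the optical axis (not along the pixel's ray), 0 where there is no reading.
- robot.get_calibration(name): a dict with "fx", "fy", "cx", "cy" (pixels), "origin" and "orientation" of the camera in the world. Camera axes: x right, y down, z forward; pixel columns grow to the right and rows downward; lengths in mm; the calibration is good to about 2 mm. A picture is of the moment at which its call begins: read the wrist's pose just before it. get_calibration takes no time and is no camera call; for the wrist camera it gives the pose at the moment of the call.
- robot.close_job(): hands the job in; it is judged then, once.
The state is a dict: "time": time; "q": joint angles; "joint_vel": joint speeds; "joint_torque": joint torques, N m; "position": TCP position; "tcp_rot": TCP orientation; "ft_force": force on the tool from outside, world axes, zero at the start; "wrist_torque": the same for the moment, N m; "finger_gap": opening from 0.0 (shut) to 1.0 (fully open); "grip_force": force on a finger pad.
Only numpy, scipy, OpenCV 4.12 (cv2) and the standard library are available. Lean on these libraries where they do the work, as an engineer would, in place of code of your own. Each camera call takes 0.05 s, during which the arm holds its last target. There are 200 camera calls.

## Working session

There is one attempt and no reset: what is moved stays moved. The work goes in short steps, Python scripts to look and compute and a shell command to move; the robot and the scene stay as the last step left them, time stands still between calls to the robot, and variables do not carry over. Pictures are saved under pics/ and viewed, at most 10 in all, crops included, and the job is handed in when it is done.

```bash
mkdir -p pics; ls
python3 - <<'E'
from plant import robot
import cv2,numpy as np
s=robot.sense();print({k:s[k] for k in('time','position','tcp_rot','ft_force','finger_gap')})
for n in("top","scene"):
    im,d=robot.snapshot(n);c=robot.get_calibration(n);print(n,c)
    cv2.imwrite(f'pics/{n}.png',im);np.savez(f'pics/{n}.npz',im=im,d=d,**c)
E
```

```text
pics
{'time': 0.0, 'position': array([144.79891164, 632.95297421, 230.25806265]), 'tcp_rot': array([-3.52295828e-01, -3.12148933e+00,  3.04639947e-03]), 'ft_force': array([0.0305497 , 0.02597073, 0.016493  ]), 'finger_gap': 1.0046513825448082}
top {'fx': 434.4969433208388, 'fy': 434.4969433208388, 'cx': 316.4588626894133, 'cy': 237.05189452796347, 'origin': array([ 443.16781311,   56.85555208, 1053.5265861 ]), 'orientation': array([-2.09383517,  2.15422351, -0.14582598])}
scene {'fx': 597.3148499896472, 'fy': 597.3148499896472, 'cx': 318.76291148249237, 'cy': 236.56607509377034, 'origin': array([1144.60130718, -665.94381713,  758.58823113]), 'orientation': array([-2.12534125, -0.69322554,  0.36871466])}
```

View pics/top.png

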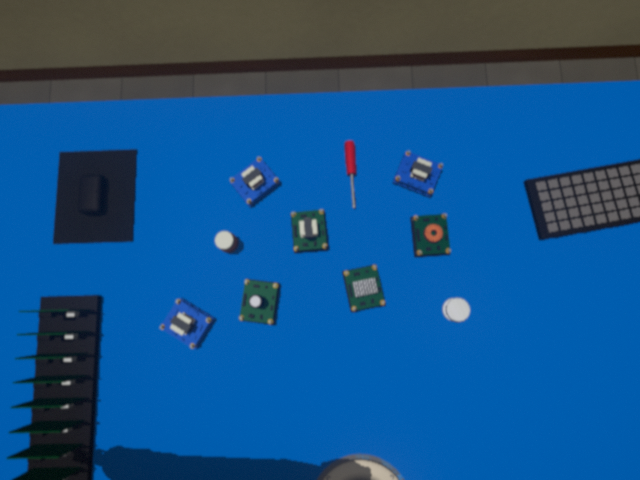

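View pics/scene.png

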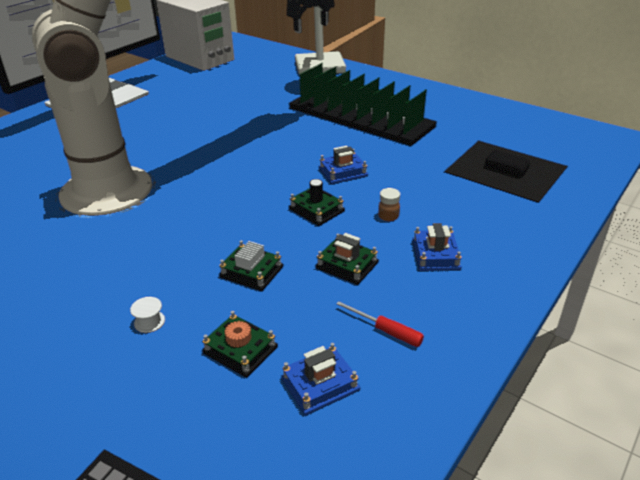

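The top image shows the boards at these pixels:
- **Transformer look-alikes:** green at (309,229), which fits the description. The blue ones at (254,179), (420,170) and (185,323) are to be left alone.
- **Other targets:** capacitor (257,301) and heat sink (364,288).
- **Not to be touched:** coil (432,233), jar (225,240), spool (457,309) and screwdriver (350,170).

Next I'll measure the part tops and check the choices in one crop.

```bash
cat > h.py <<'E'
import numpy as np,cv2
from scipy.spatial.transform import Rotation as R
def cloud(d,c):
    v,u=np.mgrid[:d.shape[0],:d.shape[1]]
    p=np.stack([(u-c['cx'])/c['fx']*d,(v-c['cy'])/c['fy']*d,d],-1)
    P=p@R.from_rotvec(c['orientation']).as_matrix().T+c['origin']
    P[d==0]=np.nan
    return P
E
python3 - <<'E'
from h import *
for n,px in(("top",dict(tr=(309,229),cap=(257,301),hs=(364,288),coil=(432,233))),("scene",dict(tr=(347,243),cap=(316,185),hs=(250,252),coil=(238,330)))):
    z=np.load(f'pics/{n}.npz');c={k:z[k] for k in z.files};P=cloud(c['d'],c)
    H=dict(tr=65,cap=74,hs=55,coil=49)
    for k,(u,v) in px.items():
        Q=P[v-22:v+23,u-22:u+23].reshape(-1,3)
        m=np.abs(Q[:,2]-H[k])<7
        T=Q[m];b=Q[(Q[:,2]>20)&(Q[:,2]<36)]
        B=cv2.minAreaRect(b[:,:2].astype(np.float32)) if len(b)>5 else 0
        print(n,k,m.sum(),T.mean(0).round(1),((T.max(0)+T.min(0))/2).round(1),np.ptp(T,axis=0).round(),'board',np.round(B[0],1),np.round(B[1],1),B[2])
    if n=="top":
        for w,(u,v) in dict(jar=(225,240),spool=(457,309),bl1=(254,179),bl2=(420,170),bl3=(185,323)).items(): print(w,P[v,u].round())
im=np.load('pics/top.npz')['im'][190:330,220:460]
cv2.imwrite('pics/crop.png',cv2.resize(im,None,fx=3.2,fy=3.2,interpolation=2))
E
```

```text
top tr 290 [629.8 100.3  63.3] [629.8 100.   63.7] [46. 41. 11.] board [630.3 100.3] [94.9 78. ] 3.7155537605285645
top cap 140 [463.6 221.7  74.1] [464.  222.1  72.8] [27. 28. 10.] board [463.4 222.6] [79.  94.2] 81.38916778564453
top hs 168 [488.9 -27.1  54. ] [489.3 -26.7  53.4] [40. 54. 10.] board [488.8 -26.4] [94.1 78.3] 9.884130477905273
top coil 235 [ 609.7 -190.9   48. ] [ 598.7 -193.8   47.5] [63. 70. 11.] board [ 610.9 -192. ] [94.1 78.9] 2.1113364696502686
jar [607. 294.  60.]
spool [ 434. -235.   39.]
bl1 [751. 225.  63.]
bl2 [ 759. -167.   64.]
bl3 [419. 381.  69.]
scene tr 303 [631.1  98.5  62.9] [629.4 100.1  63.2] [48. 45. 10.] board [630.   99.6] [95.  76.9] 12.040679931640625
scene cap 108 [465.3 219.9  72.8] [464.3 220.3  72. ] [30. 32.  9.] board [422.4 280.4] [ 99.4 216. ] 35.0920295715332
scene hs 357 [489.8 -27.1  53.3] [488.2 -26.   53.1] [44. 56. 10.] board [488.3 -25.9] [97.7 81.7] 11.960200309753418
scene coil 398 [ 612.7 -193.    47.9] [ 611.1 -191.    47. ] [44. 43. 10.] board [ 602.7 -183.4] [74.8 94.8] 41.461605072021484
```

View pics/crop.png

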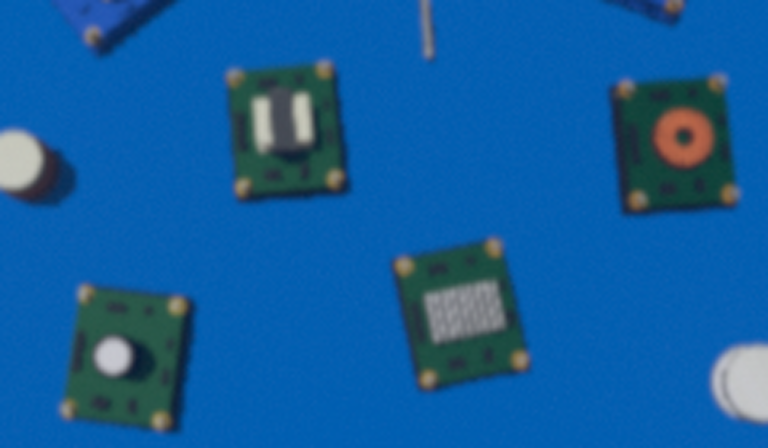

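The crop confirms the choices: green transformer at crop (283,123), capacitor (113,355), heat sink (465,310), and coil (684,137), which I'll avoid. I'll shut the fingers and travel high.

```bash
cat > go.py <<'E'
import sys
from h import *
from plant import robot
s=robot.sense();M=R.from_rotvec(s['tcp_rot']).as_matrix()
print('t',round(s['time'],2),'pos',s['position'].round(1),'F',s['ft_force'].round(2),'gap',round(s['finger_gap'],2),'toolz',M[:,2].round(3))
if len(sys.argv)>3: print('cm',((np.array(list(map(float,sys.argv[1:4])))-s['position'])@M/10).round(2))
E
python3 -m inch '[{"x":-5,"y":-3.5},{"x":-10,"y":-7},{"x":-15,"y":-10.5},{"x":-20,"y":-14},{"x":-25,"y":-17.5},{"x":-30,"y":-21},{"x":-35,"y":-24.4},{"x":-40,"y":-27.9}]' 0 20
python3 go.py 630 100 110
```

```text
t 0.1 pos [144.8 633.  230.3] F [-0.16 -0.31 -0.12] gap 1.0 toolz [-0.    -0.002 -1.   ]
cm [-59.18 -41.12  12.1 ]invalid input at $[0]: expected keys x, y, z, turn
```

```bash
python3 -m inch '[{"x":-5,"y":-3.5,"z":0,"turn":0},{"x":-10,"y":-7,"z":0,"turn":0},{"x":-15,"y":-10.5,"z":0,"turn":0},{"x":-20,"y":-14,"z":0,"turn":0},{"x":-25,"y":-17.5,"z":0,"turn":0},{"x":-30,"y":-21,"z":0,"turn":0},{"x":-35,"y":-24.4,"z":0,"turn":0},{"x":-40,"y":-27.9,"z":0,"turn":0}]' 0 20
python3 go.py 630 100 110
```

```text
time: 1.1
position: [473.5, 270.8, 231.2]
tcp_rot: [-0.352, -3.122, 0.0]
ft_force: [1.3, 0.3, 0.4]
finger_gap: 0.004
grip_force: 0.0
t 1.1 pos [473.5 270.8 231.2] F [1.31 0.34 0.37] gap 0.0 toolz [-0.  0. -1.]
cm [-19.06 -13.17  12.11]
```

```bash
python3 -m inch '[{"x":-4,"y":-2.8,"z":1,"turn":0},{"x":-8.5,"y":-5.8,"z":3,"turn":0},{"x":-13,"y":-9,"z":5,"turn":0},{"x":-17,"y":-11.7,"z":7.5,"turn":0},{"x":-19.1,"y":-13.2,"z":10,"turn":0},{"x":-19.1,"y":-13.2,"z":12,"turn":0},{"x":-19.1,"y":-13.2,"z":12,"turn":0},{"x":-19.1,"y":-13.2,"z":12,"turn":0}]'
python3 go.py 630 100 70
```

```text
time: 2.1
position: [628.9, 103.5, 112.0]
tcp_rot: [0.348, 3.122, 0.002]
ft_force: [-0.6, 0.1, -0.1]
finger_gap: 0.001
grip_force: 0.0
t 2.1 pos [628.9 103.5 112. ] F [-0.55  0.14 -0.12] gap 0.0 toolz [ 0.     0.001 -1.   ]
cm [-0.18 -0.32  4.2 ]
```

```bash
python3 -m inch '[{"x":-0.1,"y":-0.2,"z":1.2,"turn":0},{"x":-0.1,"y":-0.2,"z":2.4,"turn":0},{"x":-0.1,"y":-0.2,"z":3.4,"turn":0},{"x":-0.1,"y":-0.2,"z":3.8,"turn":0},{"x":-0.1,"y":-0.2,"z":3.8,"turn":0},{"x":-0.1,"y":-0.2,"z":3.8,"turn":0}]'
python3 - <<'E'
from plant import robot
import cv2,numpy as np
p=[]
c=robot.get_calibration("wrist")
im,d=robot.snapshot("wrist");np.savez('pics/w1.npz',im=im,d=d,**c)
im,d=robot.snapshot("scene");cv2.imwrite('pics/s1.png',cv2.resize(im[180:310,250:430],None,fx=4,fy=4,interpolation=2))
E
python3 go.py 630 100 65
```

```text
time: 2.85
position: [630.2, 99.2, 73.6]
tcp_rot: [0.352, 3.121, 0.0]
ft_force: [-0.2, -0.7, -0.3]
finger_gap: -0.001
grip_force: 0.0
t 2.95 pos [630.3  99.2  73.7] F [ 0.02  0.1  -1.03] gap 0.0 toolz [ 0.001  0.    -1.   ]
cm [0.04 0.08 0.87]
```

View pics/s1.png

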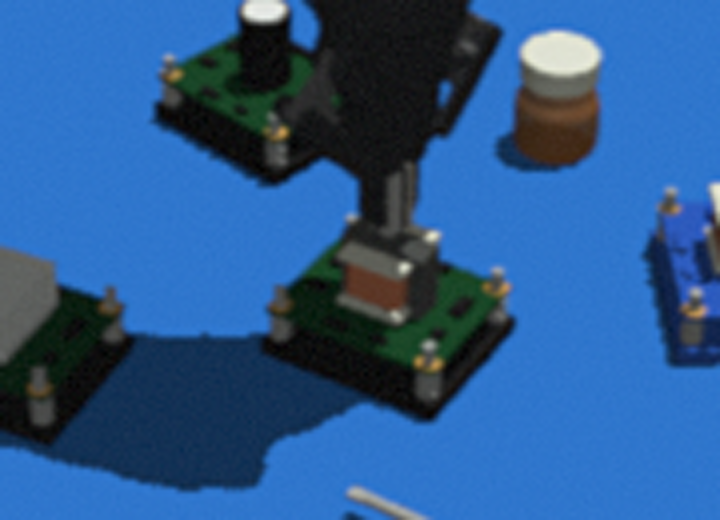

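The fingertips are centred over the transformer core at crop pixel (400,225). I'll tap down about 3.5 mm and read the force.

```bash
python3 -m inch '[{"x":0,"y":0.05,"z":0.4,"turn":0},{"x":0,"y":0.05,"z":0.7,"turn":0},{"x":0,"y":0.05,"z":0.9,"turn":0},{"x":0,"y":0.05,"z":1.05,"turn":0},{"x":0,"y":0.05,"z":1.2,"turn":0},{"x":0,"y":0.05,"z":1.2,"turn":0}]'
python3 go.py;python3 go.py
```

```text
time: 3.7
position: [629.9, 99.6, 61.3]
tcp_rot: [-0.352, -3.121, 0.0]
ft_force: [-1.5, 0.1, 2.9]
finger_gap: -0.003
grip_force: 1.4
t 3.7 pos [629.9  99.6  61.3] F [-1.55  0.12  2.85] gap -0.0 toolz [-0. -0. -1.]
t 3.7 pos [629.9  99.6  61.3] F [-1.55  0.12  2.85] gap -0.0 toolz [-0. -0. -1.]
```

Force is 2.9 N, a dip of about 4 mm. Next, go straight up and across to the capacitor.

```bash
python3 -m inch '[{"x":0,"y":0,"z":-1,"turn":0},{"x":0,"y":0,"z":-3,"turn":0},{"x":0,"y":0,"z":-5.5,"turn":0},{"x":4,"y":1.7,"z":-5.5,"turn":0},{"x":9,"y":3.9,"z":-5.5,"turn":0},{"x":14,"y":6.1,"z":-5.5,"turn":0},{"x":18,"y":7.8,"z":-5.5,"turn":0},{"x":18.9,"y":8.2,"z":-5.5,"turn":0}]'
python3 -m inch '[{"x":0,"y":0,"z":0,"turn":0},{"x":0,"y":0,"z":0,"turn":0}]'
python3 go.py 463.8 222 74
```

```text
time: 4.7
position: [462.0, 224.3, 117.8]
tcp_rot: [0.345, 3.122, 0.002]
ft_force: [0.1, 0.4, 0.7]
finger_gap: -0.006
grip_force: 0.0
time: 4.95
position: [465.9, 220.6, 116.9]
tcp_rot: [0.356, 3.12, 0.0]
ft_force: [0.2, -0.2, -0.5]
finger_gap: 0.001
grip_force: 0.0
t 4.95 pos [465.9 220.6 116.9] F [ 0.25 -0.17 -0.52] gap 0.0 toolz [ 0.002 -0.    -1.   ]
cm [0.24 0.09 4.29]
```

```bash
python3 -m inch '[{"x":0.15,"y":0.1,"z":1.2,"turn":0},{"x":0.15,"y":0.1,"z":2.4,"turn":0},{"x":0.15,"y":0.1,"z":3.2,"turn":0},{"x":0.15,"y":0.1,"z":3.5,"turn":0},{"x":0.15,"y":0.1,"z":3.5,"turn":0},{"x":0.15,"y":0.1,"z":3.5,"turn":0}]'
python3 - <<'E'
from plant import robot
from h import *
im,d=robot.snapshot("scene");cv2.imwrite('pics/s2.png',cv2.resize(im[130:300,220:420],None,fx=3.5,fy=3.5,interpolation=2))
P=cloud(d,robot.get_calibration("scene"))
Q=P.reshape(-1,3);m=(np.hypot(Q[:,0]-630,Q[:,1]-100)<30)&(abs(Q[:,2]-65)<9);T=Q[m]
print('tr top',T.mean(0).round(1),np.percentile(T[:,2],[50,90]).round(1),((T.max(0)+T.min(0))/2).round(1))
E
python3 go.py 463.8 222 74
```

```text
time: 5.7
position: [463.1, 223.2, 81.6]
tcp_rot: [0.352, 3.121, 0.001]
ft_force: [0.1, -0.2, 0.7]
finger_gap: 0.003
grip_force: 0.0
tr top [631.4  98.4  62.9] [62.9 65.9] [630.6 100.7  62.4]
t 5.75 pos [463.1 223.2  81.6] F [ 0.86  0.35 -0.47] gap -0.0 toolz [ 0.001  0.    -1.   ]
cm [-0.09 -0.1   0.76]
```

View pics/s2.png

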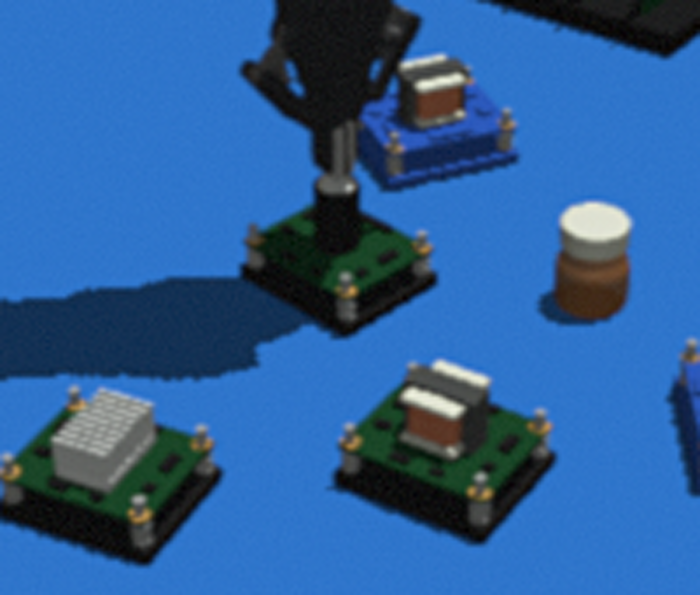

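The tips are over the capacitor at crop pixel (338,180), and the transformer board is back up at the same measured height as before. Next is the capacitor tap.

```bash
python3 -m inch '[{"x":-0.05,"y":-0.1,"z":0.3,"turn":0},{"x":-0.05,"y":-0.1,"z":0.6,"turn":0},{"x":-0.05,"y":-0.1,"z":0.8,"turn":0},{"x":-0.05,"y":-0.1,"z":0.95,"turn":0},{"x":-0.05,"y":-0.1,"z":1.1,"turn":0},{"x":-0.05,"y":-0.1,"z":1.1,"turn":0}]'
```

```text
time: 6.5
position: [463.1, 221.8, 70.3]
tcp_rot: [-0.352, -3.122, 0.0]
ft_force: [-0.7, -1.3, 2.7]
finger_gap: 0.0
grip_force: 1.4
```

```bash
python3 -m inch '[{"x":0,"y":0,"z":-1,"turn":0},{"x":0,"y":0,"z":-3,"turn":0},{"x":0,"y":0,"z":-5,"turn":0},{"x":-1.4,"y":-4,"z":-5,"turn":0},{"x":-3.1,"y":-9,"z":-5,"turn":0},{"x":-4.8,"y":-14,"z":-5,"turn":0},{"x":-6.5,"y":-19,"z":-5,"turn":0},{"x":-7.8,"y":-22.9,"z":-5,"turn":0}]'
python3 -m inch '[{"x":-0.2,"y":-0.7,"z":0,"turn":0},{"x":-0.2,"y":-0.7,"z":1.2,"turn":0},{"x":-0.2,"y":-0.7,"z":2.4,"turn":0},{"x":-0.2,"y":-0.7,"z":3.5,"turn":0},{"x":-0.2,"y":-0.7,"z":4.3,"turn":0},{"x":-0.2,"y":-0.7,"z":4.3,"turn":0},{"x":-0.2,"y":-0.7,"z":4.3,"turn":0}]'
python3 go.py 489 -26.5 55
```

```text
time: 7.5
position: [488.4, -21.1, 121.0]
tcp_rot: [0.355, 3.12, -0.0]
ft_force: [0.3, -0.1, 0.4]
finger_gap: -0.002
grip_force: 0.0
time: 8.38
position: [488.7, -25.9, 77.4]
tcp_rot: [0.352, 3.122, 0.0]
ft_force: [-0.4, -0.0, -0.5]
finger_gap: 0.001
grip_force: 0.0
t 8.38 pos [488.7 -25.9  77.4] F [-0.37 -0.01 -0.47] gap 0.0 toolz [ 0.  0. -1.]
cm [-0.05 -0.05  2.24]
```

```bash
python3 -m inch '[{"x":-0.05,"y":-0.05,"z":0.8,"turn":0},{"x":-0.05,"y":-0.05,"z":1.5,"turn":0},{"x":-0.05,"y":-0.05,"z":2.0,"turn":0},{"x":-0.05,"y":-0.05,"z":2.2,"turn":0},{"x":-0.05,"y":-0.05,"z":2.4,"turn":0},{"x":-0.05,"y":-0.05,"z":2.55,"turn":0},{"x":-0.05,"y":-0.05,"z":2.55,"turn":0}]'
```

```text
time: 9.25
position: [488.5, -26.6, 51.8]
tcp_rot: [-0.352, -3.121, 0.0]
ft_force: [-3.1, 0.0, 1.9]
finger_gap: -0.006
grip_force: 1.2
```

```bash
python3 -m inch '[{"x":0,"y":0,"z":0.03,"turn":0},{"x":0,"y":0,"z":0.03,"turn":0}]'
```

```text
time: 9.5
position: [488.7, -26.6, 51.5]
tcp_rot: [-0.352, -3.122, 0.0]
ft_force: [-2.4, 0.8, 2.5]
finger_gap: 0.0
grip_force: 1.3
```

Steady at 2.5 N, a dip of about 3.5 mm. I'll lift straight up, well clear, and check everything.

```bash
python3 -m inch '[{"x":0,"y":0,"z":-0.6,"turn":0},{"x":0,"y":0,"z":-2,"turn":0},{"x":0,"y":0,"z":-5,"turn":0},{"x":0,"y":0,"z":-10,"turn":0},{"x":0,"y":0,"z":-15,"turn":0},{"x":0,"y":0,"z":-19,"turn":0},{"x":0,"y":0,"z":-20,"turn":0},{"x":0,"y":0,"z":-20,"turn":0}]'
python3 - <<'E'
from plant import robot
from h import *
for n in("scene",):
    im,d=robot.snapshot(n);cv2.imwrite('pics/s3.png',im)
    P=cloud(d,robot.get_calibration(n)); z=np.load('pics/scene.npz');P0=cloud(z['d'],{k:z[k] for k in z.files})
    for k,(x,y,h) in dict(tr=(630,100,65),cap=(464,222,74),hs=(489,-26.5,55),coil=(611,-192,49)).items():
        for A in(P0,P):
            Q=A.reshape(-1,3);r=np.hypot(Q[:,0]-x,Q[:,1]-y)
            T=Q[(r<30)&(abs(Q[:,2]-h)<9)];b=Q[(r<50)&(abs(Q[:,2]-29)<5)]
            print(k,len(T),((T.max(0)+T.min(0))/2).round(1),T.mean(0).round(1),'board',b.mean(0).round(1))
E
```

```text
time: 10.5
position: [489.2, -26.6, 252.4]
tcp_rot: [0.352, 3.12, 0.0]
ft_force: [-0.5, -0.1, -0.8]
finger_gap: -0.0
grip_force: 0.0
tr 316 [629.4 100.1  62. ] [631.4  98.1  62.6] board [636.5  91.   29.2]
tr 317 [630.9 101.7  62.1] [631.6  98.3  62.7] board [636.3  91.1  29.2]
cap 119 [464.3 220.3  70.9] [465.7 219.4  72.2] board [468.7 215.9  29.3]
cap 118 [463.5 222.2  71.6] [465.9 219.2  72.5] board [468.8 215.7  29.3]
hs 378 [488.8 -26.3  52.1] [490.4 -27.8  52.9] board [497.9 -33.4  29.3]
hs 377 [489.  -26.   51.9] [490.1 -28.   52.9] board [497.9 -33.5  29.4]
coil 422 [ 611.1 -191.3   46. ] [ 613.1 -193.4   47.5] board [ 615.6 -196.4   29.2]
coil 423 [ 611.1 -191.8   45.8] [ 613.  -193.4   47.3] board [ 615.7 -196.6   29.2]
```

View pics/s3.png

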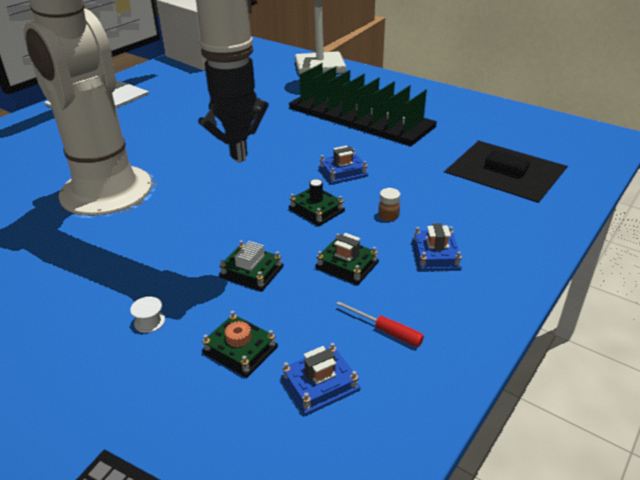

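The gripper is high and clear at (238,150). All four boards are up and nothing has moved: heat sink (250,258), transformer (347,248), capacitor (316,195), coil (238,335).

```bash
python3 -c "
from plant import robot
print(robot.close_job())"
```

```text
the job is handed in; nothing more can be done
None
```

I tapped the transformer, capacitor and heat sink tops in that order, each dipping about 3.5 mm at 2.5–2.9 N; all boards sprang back up, nothing was displaced, the coil was untouched, and the job was handed in at about 10.5 s with the arm clear.

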